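Charge the air legs with the hand pump

ROBOT

A 6-joint arm with a two-finger parallel gripper is mounted at the origin on a cart in front of the work surface, level with it; the furniture and walls round the work are solid. World frame = base frame: x ahead of the robot, y to its left, z up, the work surface at z = 0. Lengths are in mm, angles in rad, forces in N, time in s.
With the tool pointing down it reaches from about 350 to 800 mm from the base axis. Payload 7.3 kg.
Tool frame: the origin (TCP) lies at the very end of the fingers, on their centre line; the grasp point (between the pads) lies 19 mm behind it (env.hold_point_z is the distance from the TCP to the grasp point, in mm); z points along the fingers, x is the direction in which the jaws open and shut, and the axes are right-handed (so a half turn about z gives the same grasp; the last joint's range is limited). The gripper opens to 85 mm and grips with 20 to 120 N. Pads are 22 mm wide; open, the fingers measure 114 mm over their backs; the gripper's body (76 mm by 85 mm) begins 54 mm behind the grasp point. The pads swing forward as they close: fully open they stand 13 mm farther back than shut.
Start: joints at [1.001, 0.342, 1.524, -0, 1.275, -0.146], TCP at [215.882, 478.58, 231.322] pointing down, gripper open.
Joint ranges: [-2.53, 2.53], [-0.77, 2.02], [0.04, 2.7], [-1, 4.14], [0.28, 2.66], [-3.11, 3.11]. Speed limits (rad/s): [2.57, 2.57, 3.14, 3.14, 3.14, 3.14].

INTERFACE

Orientations are given as a rotation vector (axis times angle).
In Python, from rig import env gives the robot as it stands.
- The arm moves only by the shell command python3 -m pendant 'ROWS' [FORCE]. ROWS is JSON, a list that holds one entry, the list of rows, each a list of 7 numbers: the opening, from -1 (shut) to 1 (fully open), then the shift along the tool's x, y, z in cm, then the turn, a rotation vector about the tool's x, y, z in degrees. In form: [[[grip, tx, ty, tz, ax, ay, az], ...]]. A call has 1 to 5 rows; each row shifts and turns the commanded pose from where the row before left it, along the tool's axes as they then stand; what a row does not reach is not made up. A row lasts 1/8 s, in which the tool goes at most 62.5 mm and 10.7 degrees, less where a joint would pass 70% of its speed; a pose out of reach is approached as far as the arm can. A call with a gripper value outside its range is refused whole. The fingers move at their own pace and stop on an object; FORCE is the grip in N (left out, the last holds). Time passes only in rows, so rows that do not move let the fingers close. It gives the time, the measured TCP pose, the force and the opening at its end, in the units of the state.
- env.get_state(): the state, without advancing time (a new reading comes with each control period).
- env.get_image(name): name is "scene" or "top"; returns a dict with "image" (400x640x3 uint8, red, green, blue), "K" (3x3 intrinsics, pixels), "rvec" (rotation vector, rad) and "tvec" (3), from world to camera coordinates, as OpenCV has them. Camera axes: x right, y down, z forward; pixel columns grow to the right and rows downward; lengths in mm; the calibration is good to about 2 mm. A picture is of the moment at which its call begins. There is no depth.
- env.finish_job(): hands the job in, once; it reports no verdict.
Trained networks look in a picture, given as the dict that the camera call returned (one of the last four; its "shot" number tells which), for a name from the list of things; names that differ only in an ending like _2 or _b are one class to them, and where a whole thing is asked for, a point or a joint stands for the part that bears it (a point fixed in the world has none). Each returns a list of dicts, best first, with "score" (0 to 1); they miss things now and then, are a little off and sometimes report something else, mostly with a low value. They report only what shows in the picture. A call takes as long as a camera call.
- env.search_frame(picture, thing): "box" ([left, top, width, height] in pixels, round what is visible of it).
- env.outline_of(picture, thing): "pixels" (400x640 bool, what is visible of it) and "box" ([left, top, width, height] in pixels, round what is visible of it).
The state is a dict: "time_s": time; "joint_positions": joint angles; "joint_velocities": joint speeds; "joint_torque": joint torques, N m; "tool_pos": TCP position; "tcp_rot": TCP orientation; "force": force on the tool from outside, world axes, zero at the start; "torque": the same for the moment, N m; "width": finger opening in mm.
Only numpy, scipy, OpenCV 4.12 (cv2) and the standard library are available. Lean on these libraries where they do the work, as an engineer would, in place of code of your own. Each camera call takes 0.05 s, during which the arm holds its last target.

TASK

Charge the optical table's air legs with the small hand pump: using only the fingertips, push its blue plunger all the way down and let it come all the way up again, over and over, until the red indicator pin has come fully out and its green band shows whole. Then push the orange-knobbed valve lever over, away from the robot, to its other end so that the pressure stays in. Do not touch the indicator pin, do not lift, tip or shove the pump, leave the things around it where they stand, and finish with the plunger up.

Things in the scene. Friction and masses are not known exactly. Their poses are not given: they have to be found in the camera images.
- pump: the hand pump, 3 kg, standing loose on rubber feet: grey base plate 78 x 150 x 16 mm (x, y, z) with an aluminium barrel and the blue plunger in its middle, the dark indicator column with brass collar (top 48 mm high) 46 mm to its +y side, and the aluminium valve block with the orange-knobbed lever 52 mm to its -y side. Origin: centre of the underside, on the table. x points away from the robot (within 0.3 rad), z up
- plunger_top (a point): centre of the top of the blue mushroom-shaped plunger head (35 mm across at its rim, flat top 28 mm across); on the pump's vertical centre axis, 127 mm above the table when up, 103 mm when fully down; moves with the plunger
- plunger_travel (a joint): how far the plunger is pressed down, in m: 0 = up, 0.024 = fully down (hard stop). A spring pushes it back up; it takes about 3 N to start and 8 to 11 N at the bottom
- pin: the indicator pin, a red round pin 10 mm in diameter that rises vertically out of the brass collar; origin at the centre of its top face (50.5 mm above the table when fully in, 86.5 mm when fully out). A green band lies 30 to 35.5 mm below its top: hidden in the collar until the pin has risen 28 mm, whole in view from 33 mm. Must not be touched
- pin_travel (a joint): how far the indicator pin has risen, in m: 0 = in, 0.036 = fully out. It starts anywhere from 0 to 0.012. Each full stroke of the plunger (right down, then right up) raises it by 8 mm (the first by anything up to 10 mm), on the way down only, so that three to five strokes are needed; strokes shorter than about 20 mm raise it little or not at all. It stays where it is between strokes, and further strokes do nothing once it is out
- lever_knob (a point): centre of the orange ball knob (20 mm in diameter) at the end of the valve lever; moves with the lever. The lever turns about a level axis along the pump's y, 48 mm above the table and 4 mm to +x and 52 mm to -y of the pump's origin; the knob's centre lies 42 mm from that axis, 85 mm above the table at both ends of its swing and 90 mm half-way
- lever_travel (a joint): angle of the valve lever in rad: 0 = open, leaning 0.5 rad towards the pump's -x (the robot); 1.0 = shut, leaning 0.5 rad towards +x (hard stop). It starts between 0 and 0.15. It stays where it is left; about 2 N at the knob moves it
- objective: bystander: white microscope objective standing upright, 31 mm across, 50 mm high; origin at the centre of its underside
- cube: bystander: black filter cube with an orange window, 41 x 38 x 43 mm; origin at the centre of its underside
- tube: bystander: short black lens tube, 31 mm across, 30 mm high; origin at the centre of its underside
- block: bystander: aluminium block with two holes, 30 x 45 x 30 mm; origin at the centre of its underside
- bottle: bystander: small bottle with a black cap, 28 mm across, 66 mm high; origin at the centre of its underside

How it is judged (in metres and radians):
On the way, in this order (a step that is already met when the one before it is completed fails the run):
1. the indicator pin has been pumped fully out (risen more than 33 mm, so that its green band shows whole) (value of joint pin_travel above 0.033 m), for 0.2 s.
2. after that, the valve lever has been pushed over (beyond 0.85 rad of 1.0) (value of joint lever_travel above 0.85 rad), for 0.2 s.
At the end, for the whole second after the job is handed in: The indicator pin stands out by more than 33 mm, the plunger is up (within 3 mm), the valve lever is beyond 0.85 rad, the pump stands upright and still within 30 mm of where it was, and the five things round it are within 20 mm of where they stood (value of joint pin_travel above 0.033 m and value of joint plunger_travel below 0.003 m and value of joint lever_travel above 0.85 rad and distance of pump from where it was at the start of the episode below 0.03 m and angle between pump's own z axis and vertical below 0.05 rad and linear speed of pump below 0.01 m/s and distance of each of objective, cube, tube, block, bottle from where it was at the start of the episode below 0.02 m); the robot touches nothing.
It fails at once if the indicator pin is touched by the robot (more than 1 N) (contact force between any of the fingers, the arm and pin above 1 N).
It fails at once if the pump is lifted by more than 8 mm, tipped by more than 0.15 rad or shoved by more than 30 mm (height (world z) of pump above 0.008 m or angle between pump's own z axis and vertical above 0.15 rad or distance of pump from where it was at the start of the episode above 0.03 m).
It fails at once if one of the five things round the pump is moved or lifted by more than 20 mm (distance of any of objective, cube, tube, block, bottle from where it was at the start of the episode above 0.02 m).
It also fails if it takes over 45 s, if anything falls off the work surface, if the arm or the gripper's body presses on something with over 40 N, if the wrist force passes 120 N, or if a joint passes its speed limit or range.

## Working session

There is one attempt and no reset: what is moved stays moved. The work goes in short steps, Python scripts to look and compute and a shell command to move; the robot and the scene stay as the last step left them, time stands still between calls to the robot, and variables do not carry over. Pictures are saved under pics/ and viewed, and the job is handed in when it is done.

```bash
ls; mkdir -p pics
python3 - <<'E'
from rig import env
import cv2,numpy as np
s=env.get_state()
print({k:np.round(v,3).tolist() for k,v in s.items()})
for n in ("scene","top"):
    p=env.get_image(n); cv2.imwrite(f"pics/{n}0.png",p["image"][:,:,::-1])
    print(n,np.round(p["K"],1).tolist(),np.round(p["rvec"],4).tolist(),np.round(p["tvec"],1).tolist())
    for t in ("pump","plunger_top","pin","lever_knob","objective","cube","tube","block","bottle"):
        r=env.search_frame(p,t)
        print(t,[(np.round(q["box"],1).tolist(),round(q["score"],2)) for q in r[:2]])
E
```

```text
pics
{'time_s': 0.0, 'joint_positions': [1.001, 0.343, 1.525, 0.0, 1.275, -0.146], 'joint_velocities': [0.001, -0.001, -0.002, 0.001, 0.001, -0.001], 'joint_torque': [0.001, -43.369, -24.601, -0.0, 0.008, 0.0], 'tool_pos': [215.648, 478.211, 230.62], 'tcp_rot': [2.638, 1.704, -0.002], 'force': [-0.457, -0.766, -0.32], 'torque': [-0.024, -0.033, 0.016], 'width': 85.088}
scene [[498.2, 0.0, 318.4], [0.0, 498.2, 204.6], [0.0, 0.0, 1.0]] [0.6053, -2.3383, 1.5031] [561.3, 153.0, 826.3]
pump [([325.2, 182.6, 60.4, 77.1], 0.56)]
plunger_top [([352.9, 184.3, 16.6, 21.5], 0.6)]
pin []
lever_knob []
objective [([312.1, 217.8, 11.4, 23.8], 0.52)]
cube [([321.5, 206.7, 21.1, 21.0], 0.94)]
tube [([331.0, 249.3, 21.4, 24.8], 0.68), ([369.2, 190.4, 9.8, 11.8], 0.17)]
block [([369.8, 203.8, 18.4, 17.5], 0.79)]
bottle [([296.5, 231.9, 10.6, 33.0], 0.79)]
top [[460.3, 0.0, 312.1], [0.0, 460.3, 194.5], [0.0, 0.0, 1.0]] [2.1828, -2.1432, 0.0754] [106.3, 572.7, 925.3]
pump [([305.0, 199.1, 75.9, 42.5], 0.68), ([272.9, 182.2, 19.6, 17.0], 0.45)]
plunger_top [([333.5, 208.6, 17.1, 15.1], 0.49)]
pin []
lever_knob []
objective [([315.1, 172.9, 15.5, 15.6], 0.46), ([386.1, 201.5, 25.7, 21.1], 0.29)]
cube [([352.6, 166.3, 25.1, 24.5], 0.61)]
tube [([283.2, 217.5, 12.7, 16.6], 0.43)]
block [([384.1, 202.7, 25.9, 20.7], 0.79)]
bottle [([276.4, 186.0, 15.4, 14.7], 0.61)]
```

Run:
```python
import cv2,numpy as np
a=cv2.imread("pics/scene0.png");b=cv2.imread("pics/top0.png")
cv2.imwrite("pics/sc_crop0.png",cv2.resize(a[160:290,270:430],None,fx=4.6,fy=4.6,interpolation=cv2.INTER_CUBIC))
cv2.imwrite("pics/top_crop0.png",cv2.resize(b[150:260,250:430],None,fx=4.4,fy=4.4,interpolation=cv2.INTER_CUBIC))
```

```text
(no output)
```

View pics/scene0.png

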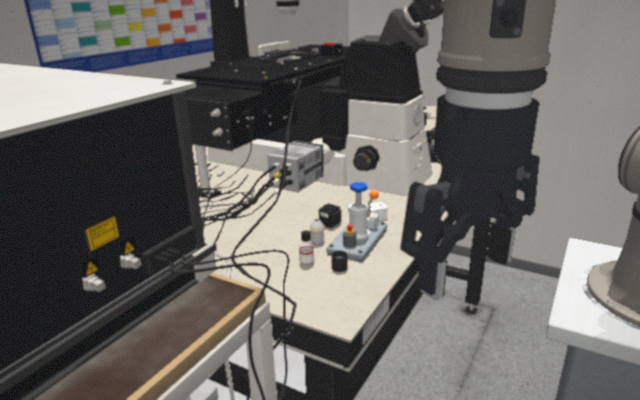

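View pics/sc_crop0.png

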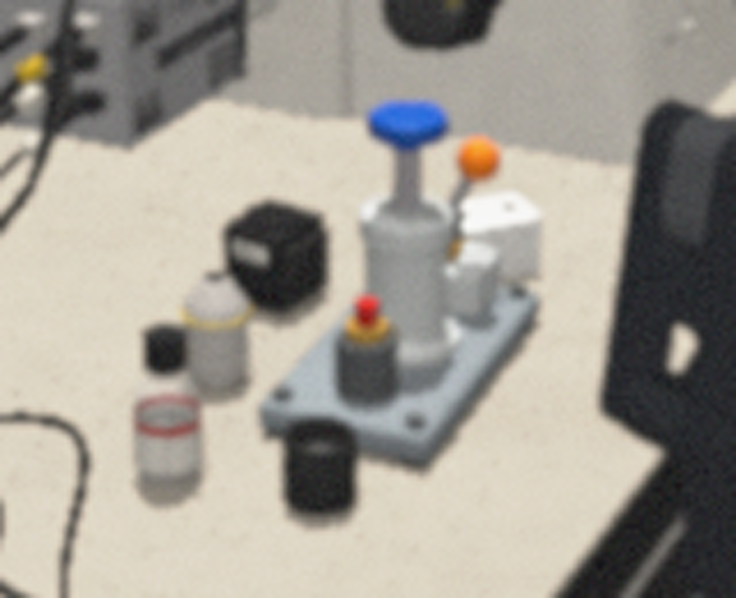

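View pics/top_crop0.png

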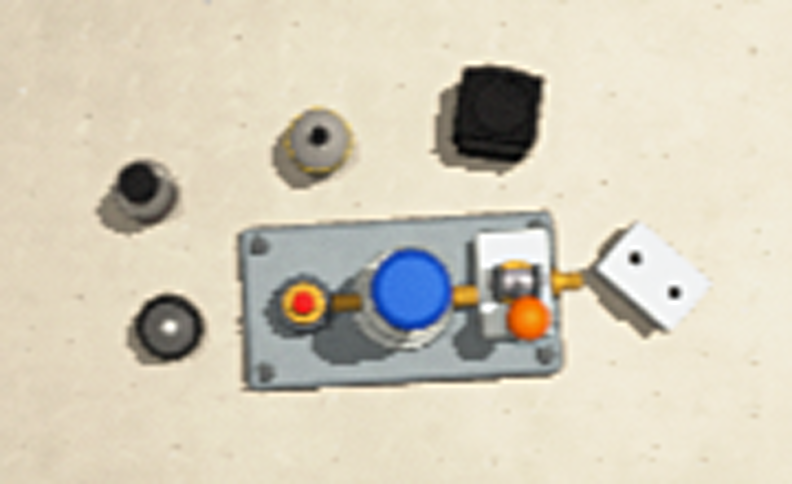

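The top view (crop scale 4.4, offset 250,150) has the blue plunger at about (343,216), the red pin at (319,219), the orange knob at (370,222) and the block near (398,213). The pump is yawed a few degrees. Next I'll fit its pose from the colour blobs.

```bash
cat > h.py <<'E'
import numpy as np,cv2
from scipy.optimize import least_squares
def blobs(im):
    h=cv2.cvtColor(im,cv2.COLOR_RGB2HSV).astype(int);H,S,V=h[...,0],h[...,1],h[...,2]
    M={"blue":(H>105)&(H<125)&(S>150)&(V>80),"orange":(H>7)&(H<17)&(S>170)&(V>150),"red":((H<6)|(H>174))&(S>150)&(V>100),"green":(H>40)&(H<85)&(S>90)&(V>50)}
    out={}
    roi=np.zeros(H.shape,bool);roi[170:270,290:420]=1
    for k,m in M.items():
        n,l,st,c=cv2.connectedComponentsWithStats((m&roi).astype(np.uint8))
        if n>1:
            i=1+np.argmax(st[1:,4]);out[k]=(c[i],st[i])
    return out
def proj(p,X):
    return cv2.projectPoints(np.array(X,float).reshape(-1,3),np.array(p["rvec"]),np.array(p["tvec"]),np.array(p["K"]),None)[0].reshape(-1,2)
def tri(ps,uv):
    f=lambda X:np.concatenate([(proj(p,X)-u).ravel() for p,u in zip(ps,uv)])
    r=least_squares(f,[500,50,80.]);return r.x,r.fun
E
python3 - <<'E'
from rig import env
from h import *
ps=[env.get_image("scene"),env.get_image("top")]
B=[blobs(p["image"]) for p in ps]
for b in B:
    for k,v in b.items(): print(k,np.round(v[0],1),v[1])
for k in ("blue","orange","red"):
    x,f=tri(ps,[b[k][0] for b in B]); print(k,np.round(x,1),np.round(f,1))
# bystanders by networks in top, back-projected at mid-height
p=ps[1];R=cv2.Rodrigues(np.array(p["rvec"]))[0];C=-R.T@np.array(p["tvec"]);print("cam",C)
for t,z in (("objective",40),("cube",43),("tube",30),("block",30),("bottle",60)):
    r=env.search_frame(p,t)
    if r:
        b=r[0]["box"];d=R.T@np.linalg.inv(p["K"])@[b[0]+b[2]/2,b[1]+b[3]/2,1]
        print(t,np.round(C+d*(z-C[2])/d[2],0),r[0]["score"])
r=env.outline_of(p,"pump")
if r:
    print(r[0]["score"],r[0]["box"]);c=cv2.minAreaRect(np.argwhere(r[0]["pixels"])[:,::-1].astype(np.float32));print(c)
    bx=cv2.boxPoints(c)
    for u in list(bx)+[c[0]]:
        d=R.T@np.linalg.inv(p["K"])@[*u,1];print(np.round(C+d*(12-C[2])/d[2],1))
E
```

```text
blue [358.3 186.4] [351 183  15   9 104]
orange [373.6 194.5] [371 192   7   6  35]
red [349.3 227.1] [348 225   4   5  16]
blue [343.1 215.3] [335 207  17  18 248]
orange [369.4 221.8] [365 217  10  10  61]
red [318.5 218.5] [317 217   4   4  16]
blue [523.3  56.  121.5] [-0.6 -0.   0.2  0.5]
orange [513.3   3.6  86.4] [-0.6 -0.   0.2  0.5]
red [519.3 102.1  54.3] [-0.5 -0.   0.2  0.5]
cam [482.75987801  94.20511619 976.46808265]
objective [594.  96.  40.] 0.71
cube [604.   9.  43.] 0.67
tube [508. 164.  30.] 0.6
block [537. -60.  30.] 0.66
bottle [572. 173.  60.] 0.6
0.65 [303.9, 197.6, 77.5, 44.1]
((343.2650451660156, 218.1241912841797), (38.25920104980469, 77.8958740234375), 87.0390625)
[558.1 135.3  12. ]
[569.4 -27.7  12. ]
[489.7 -32.2  12. ]
[478.2 129.5  12. ]
[523.7  51.1  12. ]
```

View pics/top0.png

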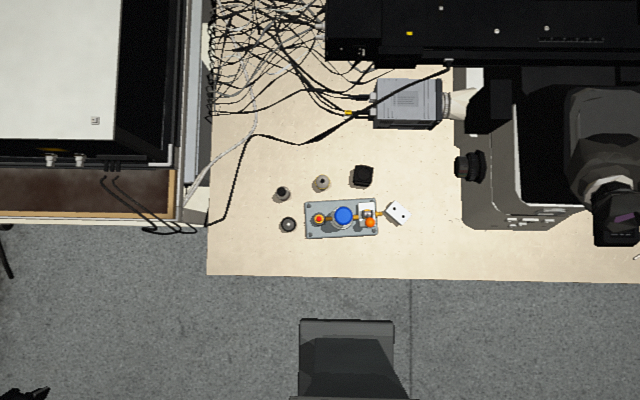

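```bash
cat >> h.py <<'E'
from scipy.spatial.transform import Rotation as Ro
def plan(s,target,xang):
    """tool-frame shift (cm) to target now, and turn about tool z (deg)"""
    R=Ro.from_rotvec(s["tcp_rot"]).as_matrix()
    d=R.T@(np.array(target)-s["tool_pos"])/10
    a=np.degrees(np.arctan2(R[1,0],R[0,0]))
    print("pos",np.round(s["tool_pos"],1),"tool x ang %.1f"%a,"shift now cm",np.round(d,2),"turn about tool z %.1f"%(a-xang),"zaxis",np.round(R[:,2],3))
E
python3 - <<'E'
from rig import env
from h import *
plan(env.get_state(),[523,56,160],4)
E
```

```text
pos [215.9 478.6 231.3] tool x ang 65.7 shift now cm [-25.89  45.37   7.13] turn about tool z 61.7 zaxis [ 0.  0. -1.]
```

```bash
python3 -m pendant '[[[-1,-2.5,4.4,0,0,0,0],[-1,-2.5,4.4,0,0,0,0],[-1,-2.5,4.4,0,0,0,0],[-1,-2.5,4.4,0,0,0,0],[-1,-2.5,4.4,0,0,0,0]]]' 30; python3 -m pendant '[[[-1,-2.5,4.4,0,0,0,0],[-1,-2.5,4.4,0,0,0,0],[-1,-2.5,4.4,0,0,0,0],[-1,-2.5,4.4,0,0,0,0],[-1,-2.5,4.4,0,0,0,0]]]'
python3 - <<'E'
from rig import env
from h import *
s=env.get_state();plan(s,[523,56,145],4);print(s["force"],s["width"],s["joint_positions"])
E
```

```text
time_s: 2.02
tool_pos: [365.8, 272.8, 231.5]
tcp_rot: [2.639, 1.705, 0.001]
force: [0.3, 0.5, 0.1]
width: 0.0
time_s: 2.65
tool_pos: [515.0, 68.3, 231.5]
tcp_rot: [2.639, 1.704, 0.001]
force: [0.4, 0.8, -0.6]
width: 0.0
pos [515.   68.3 231.5] tool x ang 65.7 shift now cm [-0.79  1.23  8.65] turn about tool z 61.7 zaxis [ 0.001  0.    -1.   ]
[ 0.42175671  0.83770837 -0.57751506] 0.04239048451956415 [-1.59380748e-02  3.31599413e-01  1.53906428e+00  2.36710103e-04
  1.27039995e+00 -1.16283679e+00]
```

```bash
python3 -m pendant '[[[-1,-0.8,1.2,1.5,0,0,0],[-1,0,0,1.5,0,0,10.3],[-1,0,0,1.5,0,0,10.3],[-1,0,0,1.5,0,0,10.3],[-1,0,0,1.0,0,0,10.3]]]'; python3 -m pendant '[[[-1,0,0,1,0,0,10.3],[-1,0,0,0,0,0,10.3],[-1,0,0,0,0,0,0]]]'
python3 - <<'E'
from rig import env
from h import *
s=env.get_state();plan(s,[523,56,130],4);print(s["force"],s["joint_positions"])
for n in ("scene","top"):
    p=env.get_image(n); c=(slice(140,270),slice(260,420)); cv2.imwrite(f"pics/{n}1.png",cv2.resize(p["image"][c][:,:,::-1],None,fx=4.5,fy=4.5,interpolation=cv2.INTER_CUBIC))
E
```

```text
time_s: 3.28
tool_pos: [520.7, 58.4, 159.9]
tcp_rot: [-3.071, -0.659, 0.003]
force: [0.2, 0.5, -0.5]
width: -0.0
time_s: 3.65
tool_pos: [521.1, 58.2, 150.7]
tcp_rot: [-3.139, -0.111, 0.002]
force: [-0.2, -0.2, 0.1]
width: -0.2
pos [521.1  58.2 150.7] tool x ang 4.0 shift now cm [0.18 0.24 2.07] turn about tool z 0.0 zaxis [-0.001  0.    -1.   ]
[-0.23499006 -0.16333016  0.09131746] [-3.51338758e-02  4.20775270e-01  1.64331058e+00  3.44760406e-04
  1.07870532e+00 -1.05963167e-01]
```

View pics/scene1.png

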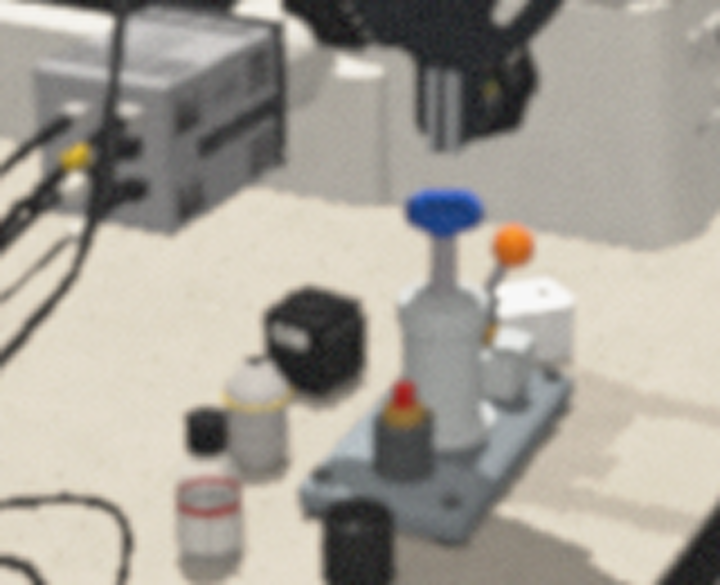

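View pics/top1.png

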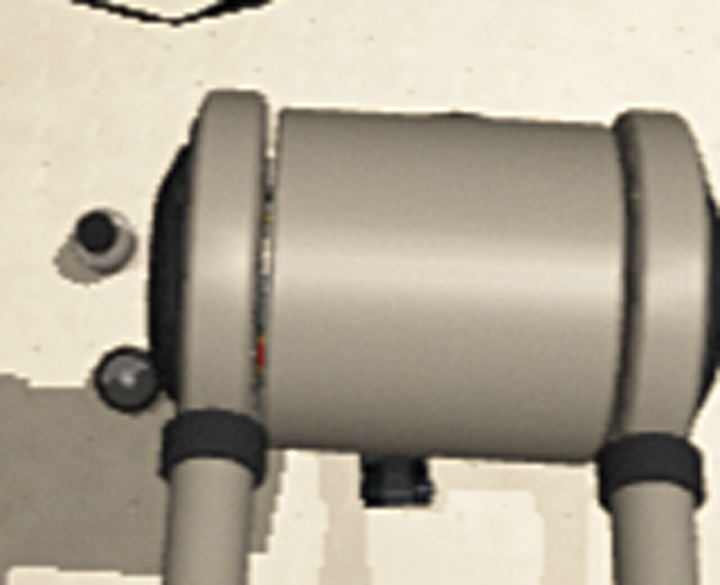

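The fingers hang shut just above the blue head and are nearly centred. I'll make the first press in stages and watch the force.

```bash
python3 -m pendant '[[[-1,0.2,0.2,2.0,0,0,0],[-1,0,0,1.2,0,0,0],[-1,0,0,1.0,0,0,0],[-1,0,0,0.3,0,0,0]]]'; python3 -m pendant '[[[-1,0,0,0.2,0,0,0]]]';python3 -m pendant '[[[-1,0,0,0.1,0,0,0]]]'
```

```text
time_s: 4.25
tool_pos: [524.3, 55.7, 106.7]
tcp_rot: [3.14, 0.11, 0.002]
force: [-1.9, -0.5, 7.6]
width: -0.2
time_s: 4.38
tool_pos: [524.3, 55.7, 105.0]
tcp_rot: [3.14, 0.11, 0.002]
force: [-1.8, 0.9, 9.1]
width: -0.3
time_s: 4.5
tool_pos: [524.3, 55.7, 104.1]
tcp_rot: [3.14, 0.11, 0.002]
force: [-1.0, -0.8, 7.6]
width: -0.1
```

```bash
python3 -m pendant '[[[-1,0,0,0.1,0,0,0]]]';python3 -m pendant '[[[-1,0,0,0.1,0,0,0]]]';python3 -m pendant '[[[-1,0,0,0.1,0,0,0]]]'
```

```text
time_s: 4.62
tool_pos: [524.3, 55.7, 103.2]
tcp_rot: [3.14, 0.11, 0.002]
force: [-0.8, -0.4, 8.1]
width: 0.3
time_s: 4.75
tool_pos: [524.4, 55.7, 102.8]
tcp_rot: [3.139, 0.11, 0.003]
force: [-4.9, -0.8, 17.4]
width: 0.4
time_s: 4.88
tool_pos: [524.5, 55.7, 102.6]
tcp_rot: [3.139, 0.11, 0.004]
force: [-6.9, -0.6, 24.4]
width: -0.2
```

```bash
python3 -m pendant '[[[-1,0,0,-1.0,0,0,0],[-1,0,0,-1.0,0,0,0],[-1,0,0,-1.0,0,0,0],[-1,0,0,0,0,0,0]]]'
python3 - <<'E'
from rig import env
from h import *
p=env.get_image("scene"); c=(slice(150,260),slice(300,420)); cv2.imwrite("pics/scene2.png",cv2.resize(p["image"][c][:,:,::-1],None,fx=5,fy=5,interpolation=cv2.INTER_CUBIC))
print({k:(v[0].round(1),v[1]) for k,v in blobs(p["image"]).items()})
E
```

```text
time_s: 5.38
tool_pos: [524.1, 55.7, 130.8]
tcp_rot: [-3.14, -0.108, -0.001]
force: [-0.2, 0.0, 0.2]
width: -0.0
{'blue': (array([358.4, 187.1]), array([352, 184,  14,   8,  85], dtype=int32)), 'orange': (array([373.5, 194.2]), array([371, 191,   6,   7,  36], dtype=int32)), 'red': (array([349. , 226.5]), array([348, 224,   3,   6,  18], dtype=int32))}
```

View pics/scene2.png

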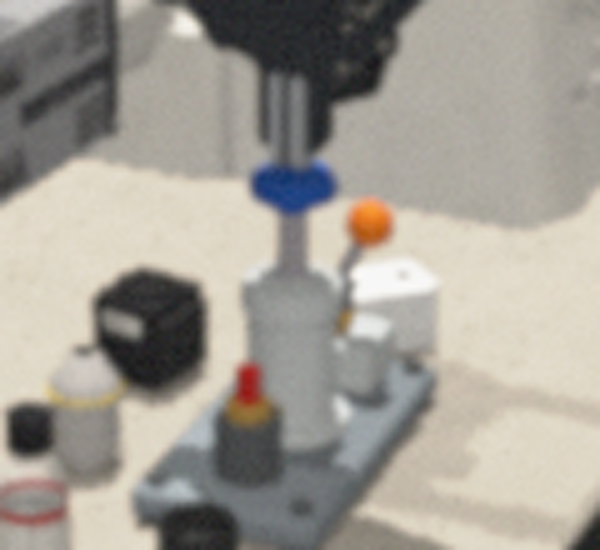

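The first stroke raised the pin a little and the plunger came back up. I'll keep pumping.

```bash
python3 -m pendant '[[[-1,0,0,1.0,0,0,0],[-1,0,0,1.0,0,0,0],[-1,0,0,0.8,0,0,0],[-1,0,0,0.2,0,0,0]]]';  python3 -m pendant '[[[-1,0,0,0,0,0,0]]]'; python3 -m pendant '[[[-1,0,0,-1.0,0,0,0],[-1,0,0,-1.0,0,0,0],[-1,0,0,-1.0,0,0,0],[-1,0,0,0,0,0,0]]]'
python3 - <<'E'
from rig import env
from h import *
p=env.get_image("scene"); c=(slice(150,260),slice(300,420)); cv2.imwrite("pics/scene3.png",cv2.resize(p["image"][c][:,:,::-1],None,fx=5,fy=5,interpolation=cv2.INTER_CUBIC))
print({k:(v[0].round(1),v[1]) for k,v in blobs(p["image"]).items()})
E
```

```text
time_s: 5.92
tool_pos: [524.6, 55.7, 102.3]
tcp_rot: [3.14, 0.108, 0.004]
force: [-9.0, -0.7, 35.8]
width: -0.2
time_s: 6.05
tool_pos: [524.5, 55.7, 102.6]
tcp_rot: [3.14, 0.108, 0.004]
force: [-6.3, 1.1, 26.9]
width: -0.0
time_s: 6.55
tool_pos: [523.8, 55.7, 130.3]
tcp_rot: [-3.14, -0.107, 0.0]
force: [0.2, -0.0, 0.8]
width: -0.3
{'blue': (array([358.3, 187. ]), array([352, 184,  14,   8,  83], dtype=int32)), 'orange': (array([373.6, 194.2]), array([371, 191,   7,   7,  37], dtype=int32)), 'red': (array([349.1, 224.6]), array([348, 220,   4,  10,  31], dtype=int32))}
```

View pics/scene3.png

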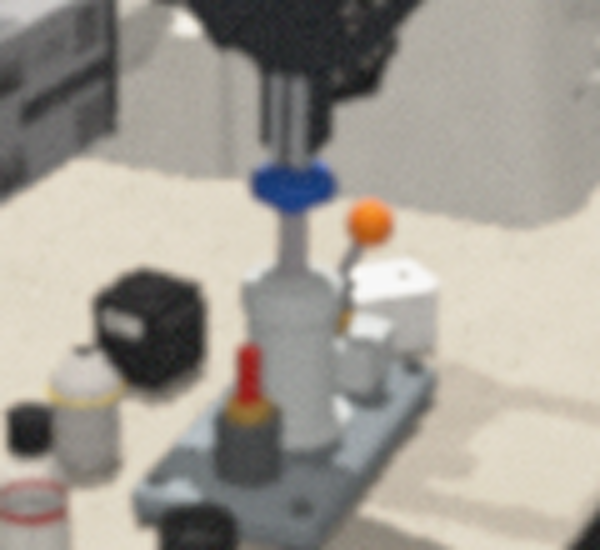

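The pin top moved from about row 223.5 to 219.5, so full strokes work. Two more with the pressing eased slightly.

```bash
for i in 1; do python3 -m pendant '[[[-1,0,0,1.0,0,0,0],[-1,0,0,1.0,0,0,0],[-1,0,0,0.7,0,0,0],[-1,0,0,0.1,0,0,0],[-1,0,0,0.05,0,0,0]]]';  python3 -m pendant '[[[-1,0,0,-1.0,0,0,0],[-1,0,0,-1.0,0,0,0],[-1,0,0,-0.8,0,0,0],[-1,0,0,0,0,0,0]]]'; python3 -m pendant '[[[-1,0,0,1.0,0,0,0],[-1,0,0,1.0,0,0,0],[-1,0,0,0.7,0,0,0],[-1,0,0,0.1,0,0,0],[-1,0,0,0.05,0,0,0]]]';  python3 -m pendant '[[[-1,0,0,-1.0,0,0,0],[-1,0,0,-1.0,0,0,0],[-1,0,0,-1.0,0,0,0],[-1,0,0,0,0,0,0]]]'; done
python3 - <<'E'
from rig import env
from h import *
p=env.get_image("scene"); c=(slice(150,260),slice(300,420)); cv2.imwrite("pics/scene4.png",cv2.resize(p["image"][c][:,:,::-1],None,fx=5,fy=5,interpolation=cv2.INTER_CUBIC))
print({k:(v[0].round(1),v[1]) for k,v in blobs(p["image"]).items()})
E
```

```text
time_s: 7.22
tool_pos: [524.3, 55.7, 102.7]
tcp_rot: [3.14, 0.108, 0.002]
force: [-5.3, -1.1, 18.5]
width: -0.0
time_s: 7.72
tool_pos: [523.7, 55.7, 129.8]
tcp_rot: [-3.14, -0.107, 0.001]
force: [-0.0, -0.3, -0.4]
width: -0.3
time_s: 8.35
tool_pos: [524.4, 55.7, 102.7]
tcp_rot: [3.14, 0.108, 0.003]
force: [-5.3, -0.9, 22.5]
width: -0.3
time_s: 8.85
tool_pos: [523.8, 55.7, 131.4]
tcp_rot: [-3.14, -0.107, 0.0]
force: [-0.6, -0.2, -0.1]
width: 0.1
{'blue': (array([358.1, 187. ]), array([351, 184,  15,   8,  87], dtype=int32)), 'orange': (array([373.6, 194.2]), array([371, 191,   7,   7,  37], dtype=int32)), 'red': (array([349. , 218.7]), array([348, 212,   3,  14,  41], dtype=int32)), 'green': (array([348.8, 228. ]), array([348, 227,   3,   3,   5], dtype=int32))}
```

View pics/scene4.png

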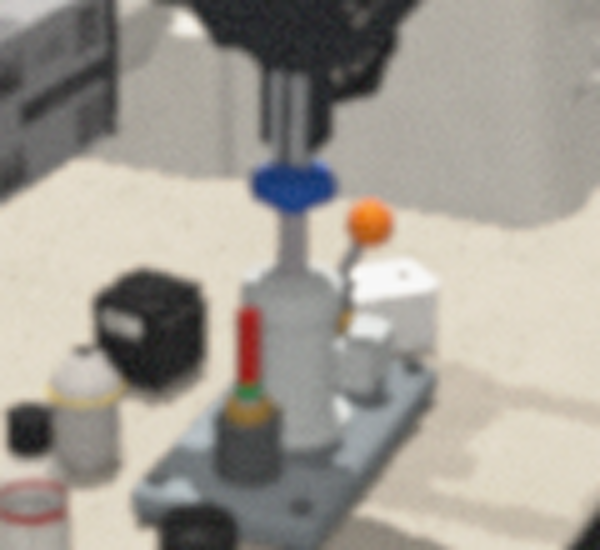

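The green band shows at about (349,228), perhaps not whole. Extra strokes are harmless, so I'll do two more.

```bash
python3 -m pendant '[[[-1,0,0,1.0,0,0,0],[-1,0,0,1.0,0,0,0],[-1,0,0,0.8,0,0,0],[-1,0,0,0.1,0,0,0],[-1,0,0,0.1,0,0,0]]]';  python3 -m pendant '[[[-1,0,0,-1.0,0,0,0],[-1,0,0,-1.0,0,0,0],[-1,0,0,-0.9,0,0,0],[-1,0,0,0,0,0,0]]]'; python3 -m pendant '[[[-1,0,0,1.0,0,0,0],[-1,0,0,1.0,0,0,0],[-1,0,0,0.8,0,0,0],[-1,0,0,0.1,0,0,0]]]';  python3 -m pendant '[[[-1,0,0,-1.0,0,0,0],[-1,0,0,-1.0,0,0,0],[-1,0,0,-1.0,0,0,0],[-1,0,0,-1.0,0,0,0],[-1,0,0,-0.5,0,0,0]]]';  python3 - <<'E'
from rig import env
from h import *
p=env.get_image("scene"); c=(slice(150,260),slice(300,420)); cv2.imwrite("pics/scene5.png",cv2.resize(p["image"][c][:,:,::-1],None,fx=5,fy=5,interpolation=cv2.INTER_CUBIC))
print({k:(v[0].round(1),v[1]) for k,v in blobs(p["image"]).items()})
for l in (33,36):
  # pin point in pump frame; pin at world approx
  t=np.array([519.7,102.0,50.5+l]); print(l,proj(p,[t,t-[0,0,30],t-[0,0,35.5]]).round(1).tolist())
yaw=.075;c,s_=np.cos(yaw),np.sin(yaw);k=np.array([4-42*np.sin(.5),-52]);print("knob pred",523.5+c*k[0]-s_*k[1],56+s_*k[0]+c*k[1])
s=env.get_state();plan(s,[475,1.5,145],4)
E
```

```text
time_s: 9.52
tool_pos: [524.4, 55.7, 102.6]
tcp_rot: [3.14, 0.108, 0.003]
force: [-5.8, 0.8, 25.0]
width: 0.1
time_s: 10.02
tool_pos: [523.7, 55.7, 130.3]
tcp_rot: [-3.14, -0.107, 0.001]
force: [-0.4, -0.6, -0.8]
width: 0.2
time_s: 10.52
tool_pos: [524.4, 55.7, 102.6]
tcp_rot: [3.14, 0.108, 0.003]
force: [-5.3, -0.5, 24.5]
width: -0.1
time_s: 11.15
tool_pos: [523.8, 55.7, 146.6]
tcp_rot: [-3.14, -0.107, 0.0]
force: [0.2, 0.3, -0.3]
width: -0.1
{'blue': (array([358.3, 186.7]), array([351, 183,  15,   9,  94], dtype=int32)), 'orange': (array([373.6, 194.2]), array([371, 191,   7,   7,  37], dtype=int32)), 'red': (array([349.1, 218.6]), array([348, 212,   4,  14,  42], dtype=int32)), 'green': (array([349. , 227.6]), array([348, 227,   3,   2,   5], dtype=int32))}
33 [[348.7, 213.3], [348.7, 227.3], [348.7, 229.9]]
36 [[348.8, 211.9], [348.7, 226.0], [348.7, 228.5]]
knob pred 511.305833029663 2.93712524605521
pos [524.1  55.7 147.1] tool x ang 3.9 shift now cm [-5.27  5.07  0.21] turn about tool z -0.1 zaxis [ 0.001  0.    -1.   ]
```

View pics/scene5.png

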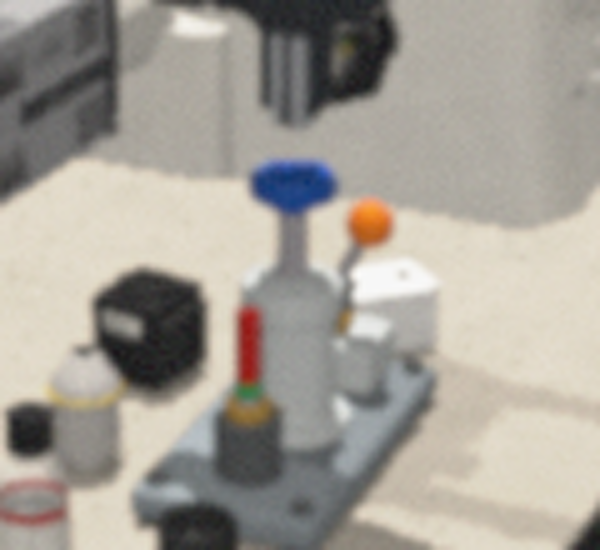

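The pin top (row 212) hasn't moved after two more full strokes and matches the 36 mm prediction, so the pin is fully out. The pump hasn't shifted. Now I'll place the fingers behind the lever knob.

```bash
python3 -m pendant '[[[-1,-2.8,2.5,0,0,0,0],[-1,-2.8,2.5,0,0,0,0],[-1,0,0,2.2,0,0,0],[-1,0,0,2.2,0,0,0],[-1,0,0,2.2,0,0,0]]]'; python3 -m pendant '[[[-1,0,0,0,0,0,0]]]';python3 - <<'E'
from rig import env
from h import *
plan(env.get_state(),[495,3,80],4)
for n in ("scene","top"):
    p=env.get_image(n); c=(slice(150,260),slice(300,420)); cv2.imwrite(f"pics/{n}6.png",cv2.resize(p["image"][c][:,:,::-1],None,fx=5,fy=5,interpolation=cv2.INTER_CUBIC))
E
```

```text
time_s: 11.82
tool_pos: [471.2, 1.9, 79.6]
tcp_rot: [-3.14, -0.107, 0.0]
force: [0.1, 0.0, 0.1]
width: 0.0
time_s: 11.95
tool_pos: [470.2, 2.1, 79.0]
tcp_rot: [-3.139, -0.107, 0.006]
force: [-0.7, -0.3, 0.3]
width: -0.0
pos [470.2   2.1  79. ] tool x ang 3.9 shift now cm [ 2.48  0.08 -0.11] turn about tool z -0.1 zaxis [-0.004  0.001 -1.   ]
```

View pics/scene6.png

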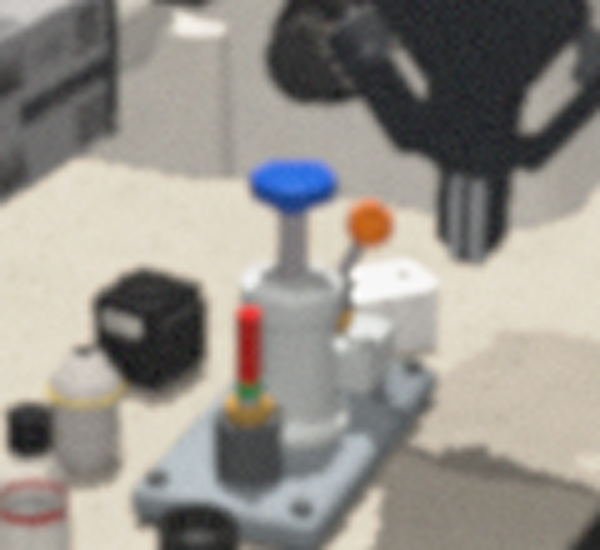

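View pics/top6.png

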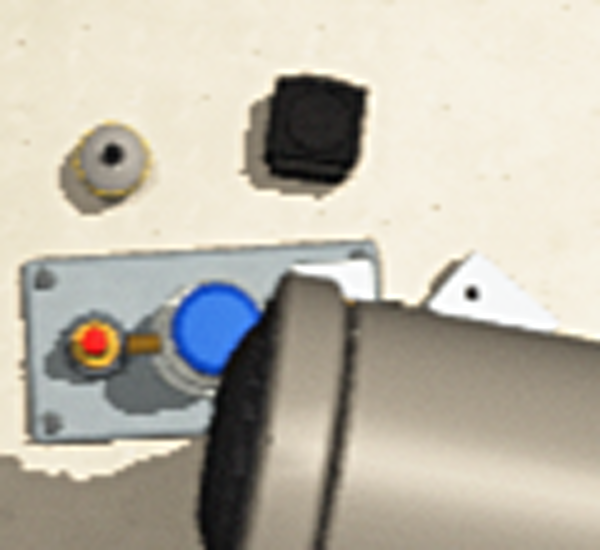

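```bash
python3 -m pendant '[[[-1,1.2,0,0,0,0,0],[-1,0.8,0,0,0,0,0],[-1,0.8,0,0,0,0,0],[-1,0.8,0,0,0,0,0]]]'; python3 -m pendant '[[[-1,0.8,0,0,0,0,0],[-1,0.5,0,0,0,0,0]]]'
python3 - <<'E'
from rig import env
from h import *
plan(env.get_state(),[525,5,80],4)
p=env.get_image("scene"); c=(slice(150,260),slice(300,420)); cv2.imwrite("pics/scene7.png",cv2.resize(p["image"][c][:,:,::-1],None,fx=5,fy=5,interpolation=cv2.INTER_CUBIC))
print({k:(v[0].round(1),v[1]) for k,v in blobs(p["image"]).items()})
yaw=.075;c,s_=np.cos(yaw),np.sin(yaw)
for q in (0,.5,.85,1.0):
    a=q-.5;k=np.array([4+42*np.sin(a),-52]);print(q,proj(p,[523.5+c*k[0]-s_*k[1],56+s_*k[0]+c*k[1],48+42*np.cos(a)]).round(1))
E
```

```text
time_s: 12.55
tool_pos: [504.9, 4.1, 84.5]
tcp_rot: [3.139, 0.109, -0.008]
force: [-27.2, -1.4, 67.8]
width: -0.4
time_s: 12.8
tool_pos: [521.3, 5.3, 81.4]
tcp_rot: [3.139, 0.108, 0.002]
force: [-1.9, 0.7, 2.3]
width: 0.4
pos [521.3   5.3  81.4] tool x ang 3.9 shift now cm [0.37 0.06 0.14] turn about tool z -0.1 zaxis [ 0.002 -0.    -1.   ]
{'blue': (array([358.6, 186.9]), array([351, 183,  16,   9, 104], dtype=int32)), 'red': (array([349. , 218.7]), array([348, 212,   3,  14,  41], dtype=int32)), 'green': (array([349. , 227.6]), array([348, 227,   3,   2,   5], dtype=int32))}
0 [[374.  195.3]]
0.5 [[364.9 191.5]]
0.85 [[358.3 191.6]]
1.0 [[355.8 192.3]]
```

View pics/scene7.png

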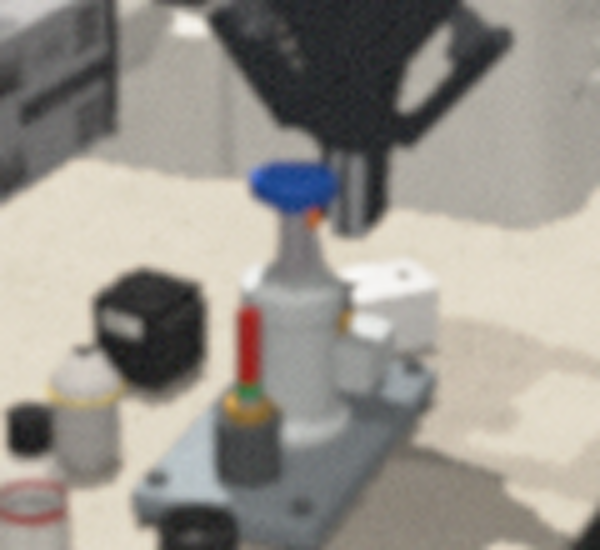

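A 68 N upward spike showed mid-swing, but it has cleared and the pump looks unmoved. The knob is about at (363,193), half-way or beyond. I'll continue in small steps and watch the force.

```bash
python3 -m pendant '[[[-1,0,0,0,0,0,0]]]'; python3 -m pendant '[[[-1,0.3,0,0,0,0,0]]]'; python3 -m pendant '[[[-1,0.2,0,0,0,0,0]]]';python3 - <<'E'
from rig import env
from h import *
p=env.get_image("scene"); c=(slice(160,220),slice(330,410)); cv2.imwrite("pics/scene8.png",cv2.resize(p["image"][c][:,:,::-1],None,fx=9,fy=9,interpolation=cv2.INTER_CUBIC))
p=env.get_image("top"); c=(slice(150,260),slice(300,420)); cv2.imwrite("pics/top8.png",cv2.resize(p["image"][c][:,:,::-1],None,fx=5,fy=5,interpolation=cv2.INTER_CUBIC))
E
```

```text
time_s: 12.98
tool_pos: [520.6, 5.4, 80.1]
tcp_rot: [-3.14, -0.108, -0.0]
force: [-0.7, -0.2, 0.3]
width: -0.0
time_s: 13.1
tool_pos: [522.7, 5.6, 79.8]
tcp_rot: [-3.139, -0.107, 0.003]
force: [-1.8, -0.1, 0.2]
width: 0.1
time_s: 13.22
tool_pos: [524.8, 5.7, 79.8]
tcp_rot: [-3.139, -0.107, 0.003]
force: [-3.0, 0.1, -0.3]
width: -0.0
```

View pics/scene8.png

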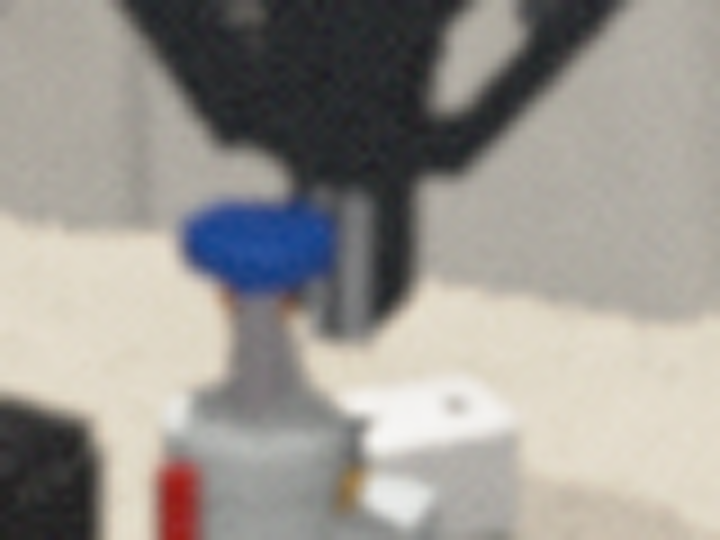

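View pics/top8.png

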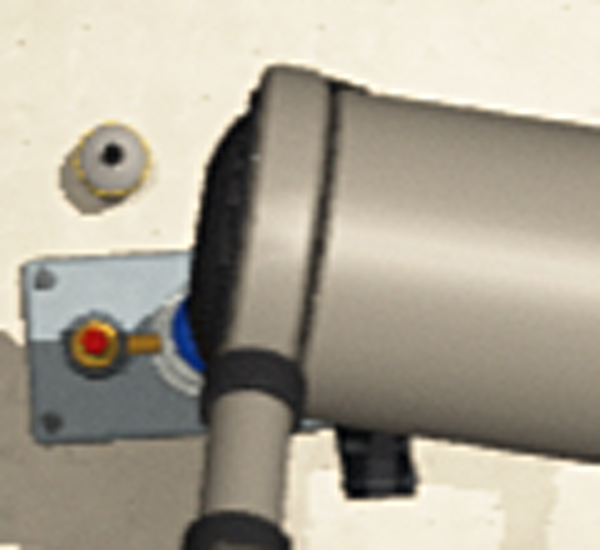

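Orange peeks out on both sides of the stem (u about 355.5 and 362, centre about 359, so q≈0.83). I'll push on to the stop.

```bash
python3 -m pendant '[[[-1,0.2,0,0,0,0,0]]]'; python3 -m pendant '[[[-1,0.2,0,0,0,0,0]]]'; python3 -m pendant '[[[-1,0.2,0,0,0,0,0]]]'
```

```text
time_s: 13.45
tool_pos: [527.0, 5.9, 80.1]
tcp_rot: [-3.14, -0.107, 0.001]
force: [-1.6, -0.5, -0.6]
width: 0.2
time_s: 13.58
tool_pos: [529.3, 5.9, 80.2]
tcp_rot: [-3.14, -0.107, 0.001]
force: [-2.7, 0.4, -0.1]
width: -0.1
time_s: 13.7
tool_pos: [531.2, 6.1, 80.2]
tcp_rot: [-3.14, -0.107, 0.001]
force: [-4.8, -1.4, -0.1]
width: -0.1
```

```bash
python3 -m pendant '[[[-1,0.15,0,0,0,0,0]]]'; python3 -m pendant '[[[-1,0,0,0,0,0,0]]]'
```

```text
time_s: 13.82
tool_pos: [531.4, 6.1, 80.0]
tcp_rot: [-3.14, -0.108, 0.006]
force: [-8.5, -1.9, 3.1]
width: 0.0
time_s: 13.95
tool_pos: [531.3, 6.1, 80.1]
tcp_rot: [-3.14, -0.108, 0.006]
force: [-7.6, -1.1, 2.6]
width: -0.2
```

Hard stop reached: the tool stalled at x 531.3 with the force rising to 8 N. I'll back off and rise clear.

```bash
python3 -m pendant '[[[-1,-0.8,0,0,0,0,0],[-1,0,0,-2.5,0,0,0],[-1,0,0,-3.5,0,0,0],[-1,0,0,-4,0,0,0],[-1,-2,3,-4,0,0,0]]]'; python3 -m pendant '[[[-1,-4,4,0,0,0,0],[-1,-4,4,0,0,0,0],[-1,-4,4,0,0,0,0],[-1,-2,4,0,0,0,0],[-1,0,0,0,0,0,0]]]'
python3 - <<'E'
from rig import env
from h import *
ps=[env.get_image("scene"),env.get_image("top")]
B=[blobs(p["image"]) for p in ps]
for b in B: print({k:v[0].round(1).tolist() for k,v in b.items()})
for n,p in zip(("scene","top"),ps):
    c=(slice(150,260),slice(270,420)); cv2.imwrite(f"pics/{n}9.png",cv2.resize(p["image"][c][:,:,::-1],None,fx=5,fy=5,interpolation=cv2.INTER_CUBIC))
for k in ("blue","orange","red"):
    if all(k in b for b in B):
        x,f=tri(ps,[b[k][0] for b in B]); print(k,np.round(x,1),np.round(f,1))
p=ps[1];R=cv2.Rodrigues(np.array(p["rvec"]))[0];C=-R.T@np.array(p["tvec"])
for t,z in (("objective",40),("cube",43),("tube",30),("block",30),("bottle",60)):
    r=env.search_frame(p,t)
    if r:
        b=r[0]["box"];d=R.T@np.linalg.inv(p["K"])@[b[0]+b[2]/2,b[1]+b[3]/2,1]
        print(t,np.round(C+d*(z-C[2])/d[2],0),r[0]["score"])
E
```

```text
time_s: 14.58
tool_pos: [507.9, -25.0, 221.9]
tcp_rot: [3.14, 0.112, 0.005]
force: [0.8, -1.0, 0.3]
width: -0.1
time_s: 15.2
tool_pos: [377.7, -197.4, 220.9]
tcp_rot: [3.138, 0.1, 0.003]
force: [0.8, -0.2, 0.2]
width: -0.0
{'blue': [358.2, 186.5], 'orange': [354.0, 193.5], 'red': [349.0, 218.4], 'green': [348.8, 227.8]}
{'blue': [343.1, 215.3], 'orange': [367.9, 202.1], 'red': [318.5, 218.0]}
blue [523.4  56.1 121.5] [-0.5 -0.   0.2  0.4]
orange [553.6   7.3  82.2] [ 0.5  0.  -0.2 -0.4]
red [519.8 102.   72.8] [-0.4 -0.   0.2  0.3]
objective [596.  93.  40.] 0.6
cube [605.  11.  43.] 0.65
tube [504. 165.  30.] 0.59
block [537. -65.  30.] 0.87
bottle [571. 175.  60.] 0.55
```

View pics/scene9.png

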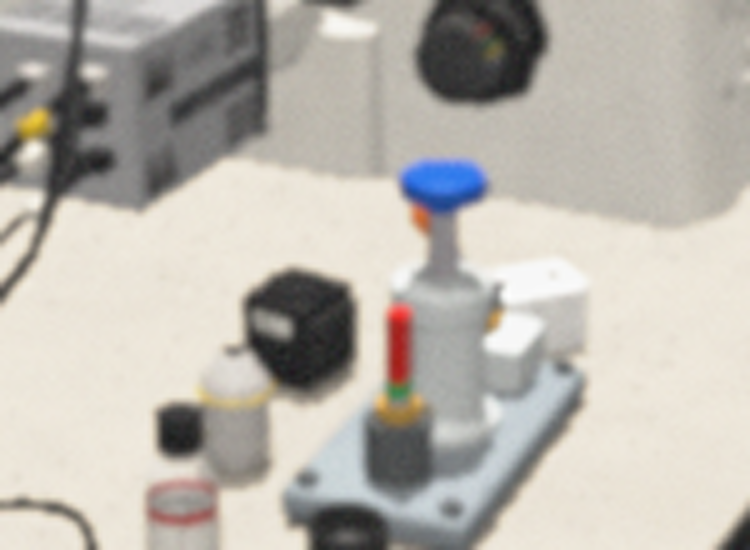

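View pics/top9.png

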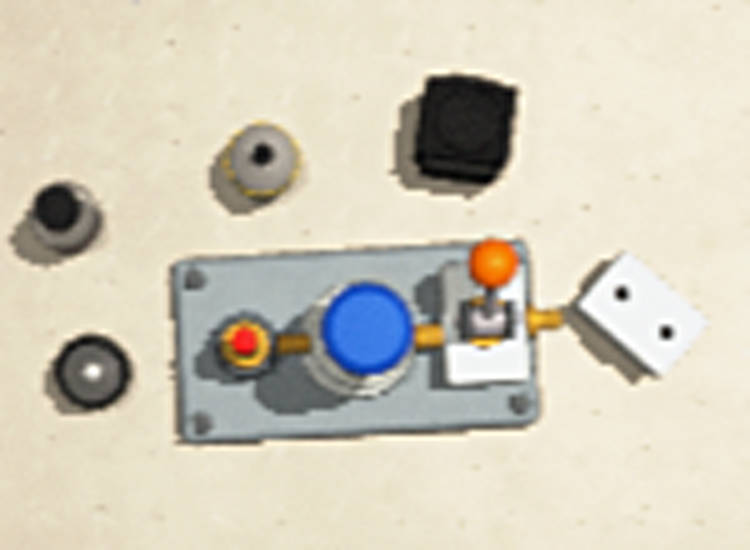

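```bash
python3 -c "
from rig import env
print(env.finish_job())"
```

```text
the job is handed in; nothing more can be done
None
```

The pump is charged and the valve is shut. I handed the job in at about 15 s of the 45 s allowed; it reported no verdict.

**What I did:** I gave the plunger six full strokes with the shut fingertips, down to its stop at about 102.6 mm and fully up each time. Then I pushed the orange knob away from the robot until it met its hard stop, and withdrew.

**Last checks, from both cameras:**
- **Indicator pin:** the green band shows, and the pin top sits where 36 mm of rise should put it. The last two strokes did not raise it further.
- **Plunger:** it is up; the head is where it was at the start, within about 0.1 mm.
- **Lever:** the knob went from x = 513 to 554 mm. The predicted end position is about 551 mm, so it is at or very near the stop.
- **Pump and bystanders:** the pump shows no movement. The five things around it are within about 5 mm of where they stood, which is within the measuring noise.
- **Robot:** it stands clear and touches nothing.

**One irregularity:** midway through the lever push, the wrist force briefly read about 73 N, mostly upward, and the fingers were lifted about 5 mm. It eased by the next reading, stayed below the 120 N limit and left no visible shift. I did not find its cause.

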